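# Uncover the inspection lens and hold the loupe over it

## Robot

A 6-joint arm with a two-finger parallel gripper is mounted at the origin on a cart in front of the work surface, level with it; the furniture and walls round the work are solid. World frame = base frame: x ahead of the robot, y to its left, z up, the work surface at z = 0. Lengths are in mm, angles in rad, forces in N, time in s.
With the tool pointing down it reaches from about 350 to 775 mm from the base axis. Payload 7.3 kg.
Tool frame: the origin (TCP) lies between the finger pads; the fingertips stand bot.tip_extent ahead of it and the grasp point (between the pads) lies 6 mm ahead of it (bot.tip_extent is the distance from the TCP to the fingertips, in mm); x points along the fingers, y is the direction in which the jaws open and shut, and the axes are right-handed (so a half turn about x gives the same grasp; the last joint's range is limited). The gripper opens to 92 mm and grips with 3 to 60 N. Pads are 19 mm wide; open, the fingers measure 130 mm over their backs; the gripper's body (75 mm by 190 mm) begins 47 mm behind the grasp point.
Start: joints at [-1.475, 0.342, 1.524, -0, 1.275, -0.146], TCP at [125.733, -509.743, 212.041] pointing down, gripper open.
Joint ranges: [-2.53, 2.53], [-0.77, 2.02], [0.04, 2.7], [-1, 4.14], [0.28, 2.66], [-3.11, 3.11]. Speed limits (rad/s): [2.57, 2.57, 3.14, 3.14, 3.14, 3.14].

## Interface

Orientations are given as [roll, pitch, yaw] about the fixed x, y, z axes, in that order (R = Rz(yaw) Ry(pitch) Rx(roll)).
In Python, from plant import bot, capture, workorder gives the robot as it stands. The module is installed in compiled form; this text tells all that it offers.
- The arm moves only by the shell command python3 -m crank 'ROWS'. ROWS is JSON, a list of rows, each an object with "linear": the shift along the tool's x, y, z in cm, a list of three; "delta_rot": the turn, a rotation vector about the tool's x, y, z in degrees, a list of three; "fingers": the opening, from 0 (shut) to 1 (fully open). In form: [{"linear": [x, y, z], "delta_rot": [wx, wy, wz], "fingers": fingers}, ...]. A call has exactly 5 rows; each row shifts and turns the commanded pose from where the row before left it, along the tool's axes as they then stand; what a row does not reach is not made up. A row lasts 1/10 s, in which the tool goes at most 50 mm and 8.59 degrees, less where a joint would pass 70% of its speed; a pose out of reach is approached as far as the arm can. A call with a gripper value outside its range is refused whole. The fingers move at their own pace and stop on an object; the grip force is fixed at half the most. Time passes only in rows, so rows that do not move let the fingers close, or fill a call up. It gives the time, the measured TCP pose, the force and the opening at its end, in the units of the state.
- bot.get_obs(): the state, without advancing time (a new reading comes with each control period).
- capture(name): name is "scene" or "top" or "wrist"; returns a dict with "image" (480x640x3 uint8, blue, green, red), "mtx" (3x3 intrinsics, pixels), "dist_coeffs" ([k1, k2, p1, p2, k3] as OpenCV has them; the pictures are not rectified), "pose" (4x4, takes a point from camera to world coordinates). Camera axes: x right, y down, z forward; pixel columns grow to the right and rows downward; lengths in mm; the calibration is good to about 2 mm. A picture is of the moment at which its call begins. There is no depth.
- workorder.close_job(): hands the job in, once; it reports no verdict.
The state is a dict: "time": time; "joint_positions": joint angles; "dq": joint speeds; "tau": joint torques, N m; "tool_pos": TCP position; "tcp_rot": TCP orientation; "contact_force": force on the tool from outside, world axes, zero at the start; "moment": the same for the moment, N m; "grip_width": finger opening in mm.
Only numpy, scipy, OpenCV 4.12 (cv2) and the standard library are available. Lean on these libraries where they do the work, as an engineer would, in place of code of your own. Each camera call takes 0.05 s, during which the arm holds its last target. There are 200 camera calls.

## Task

On the grey inspection stand, turn the red-handled blue cover a quarter turn clockwise (seen from above) until it is fully open, so that the lens with the red rim is uncovered. Then pick up the small black loupe, carry it over the bottles in between without disturbing them, and finish holding it still and level, centred over that lens with a gap of about one centimetre. Keep hold of the loupe: do not put it down, and never let it touch the stand, the cover or the lens.

Things in the scene. Friction and masses are not known exactly. Their poses are not given: they have to be found in the camera images.
- loupe: the small black loupe, a solid upright cylinder 32 mm in diameter and 20 mm high, 30 g, standing loose on the worktop; origin at the centre of its underside, z up along its axis. To be gripped across its diameter from above
- stand: the lens inspection stand, fixed to the worktop: a grey slab 114 mm (its x) by 176 mm (its y), upper face 20 mm above the worktop; origin at the centre of its underside, z up. The lens to be inspected lies on its +y half, the pivot of the cover on its -y half. It may stand left or right of the bottles, turned by up to 0.3 rad
- lens_top (a point): the centre of the round glass of the lens that lies on the stand (rim red, 39 mm across, fixed there), at the level of the rim's upper side, 26.5 mm above the worktop; axes as the stand's. Its short stem points along the stand's -y and is no higher than the rim. Nothing else near the lens is higher than its rim when the cover is open
- pivot (a point): the vertical axis of the cover, on the stand at its (0, -35 mm), 30 mm above the worktop
- handle_mid (a point): the red handle of the cover: an upright round post 12 mm in diameter; this point is on its axis, 60 mm above the worktop. The post's top is 74 mm above the worktop and the flat blue lever that carries it ends at 38 mm above the worktop. It stands 55 mm from the pivot, on the side opposite to the cover disc, and moves as the cover turns
- cover (a joint): angle of the blue cover about the vertical pivot, rad: 0 closed (the 52 mm disc, 32 to 37 mm above the worktop, lies over the lens, the handle points to the stand's -y), growing as it turns clockwise seen from above, to the stop at 1.57 fully open (disc at the stand's +x side of the pivot, handle at its -x side). Starts nearly closed, 0 to 0.25. Stays where it is left; takes about 1 N at the handle
- lens_solution: white lens-solution bottle with a nozzle (blue label on one side), 40x62x172 mm, loose bystander standing between the loupe and the stand; origin at the centre of its underside
- bottle_green: small green bottle with white nozzle, 34x52x132 mm, loose bystander standing between the loupe and the stand; origin at the centre of its underside
- dropper_1: white eye-drop bottle with green cap, 25x25x80 mm, loose bystander standing between the loupe and the stand; origin at the centre of its underside
- dropper_2: white eye-drop bottle with red cap, 25x25x84 mm, loose bystander standing between the loupe and the stand; origin at the centre of its underside
- dropper_3: white eye-drop bottle with white cap and blue label, 25x25x88 mm, loose bystander standing between the loupe and the stand; origin at the centre of its underside

How it is judged (in metres and radians):
On the way, in this order (a step that is already met when the one before it is completed fails the run):
1. the cover is turned fully open while the loupe still stands in its place (value of joint cover above 1.42 rad and distance of loupe from where it was at the start of the episode below 0.02 m), for 0.2 s.
2. the loupe is lifted clear of the worktop in the gripper (height (world z) of loupe above 0.05 m and contact force between the fingers and loupe above 1 N), for 0.2 s.
At the end, for the whole second after the job is handed in: cover over 1.42 rad; loupe held by the fingers (over 1 N), still, level within 0.15 rad, within 7 mm of the lens centre, its underside 4 to 16 mm above the lens rim, not touching stand, cover or lens; bottles upright (0.2 rad) within 20 mm of their starts (horizontal distance between loupe and lens_top below 0.007 m and z of loupe in the frame of lens_top between 0.004 and 0.016 m and angle between loupe's own z axis and vertical below 0.15 rad and contact force between the fingers and loupe above 1 N and contact force between loupe and stand below 0.05 N and linear speed of loupe below 0.02 m/s and value of joint cover above 1.42 rad and distance of each of lens_solution, bottle_green, dropper_1, dropper_2, dropper_3 from where it was at the start of the episode below 0.02 m and angle between each of lens_solution, bottle_green, dropper_1, dropper_2, dropper_3's own z axis and vertical below 0.2 rad); the arm keeps its last pose, push and grip.
It fails at once if the loupe touches the stand, its cover or its lens (over 0.5 N) (contact force between loupe and stand above 0.5 N).
It fails at once if a bottle is tipped (over 0.4 rad) or shifted (over 30 mm) (distance of any of lens_solution, bottle_green, dropper_1, dropper_2, dropper_3 from where it was at the start of the episode above 0.03 m or angle between any of lens_solution, bottle_green, dropper_1, dropper_2, dropper_3's own z axis and vertical above 0.4 rad).
It also fails if it takes over 64 s, if anything falls off the work surface, if the arm or the gripper's body presses on something with over 40 N, if the wrist force passes 120 N, or if a joint passes its speed limit or range.

## Working session

There is one attempt and no reset: what is moved stays moved. The work goes in short steps, Python scripts to look and compute and a shell command to move; the robot and the scene stay as the last step left them, time stands still between calls to the robot, and variables do not carry over. Pictures are saved under pics/ and viewed, on a budget of 10 in all, crops included, one or two more only if the job needs it, and the job is handed in when it is done.

```bash
mkdir -p pics
cat > h.py <<'E'
import numpy as np, cv2
from plant import bot, capture, workorder
def grab(n,f):
    c=capture(n); cv2.imwrite('pics/'+f+'.png',c['image']); np.savez(f+'.npz',**{k:np.array(v) for k,v in c.items()}); return c
def load(f): return np.load(f+'.npz')
def ray(c,u,v):
    p=cv2.undistortPoints(np.array([[[u,v]]],float),c['mtx'],c['dist_coeffs'])[0,0]
    P=c['pose']; d=P[:3,:3]@np.array([p[0],p[1],1]); return P[:3,3],d
def atz(c,u,v,z):
    o,d=ray(c,u,v); return o+d*(z-o[2])/d[2]
def proj(c,pts):
    Pi=np.linalg.inv(c['pose']); r,_=cv2.Rodrigues(Pi[:3,:3])
    return cv2.projectPoints(np.array(pts,float).reshape(-1,3),r,Pi[:3,3],c['mtx'],c['dist_coeffs'])[0].reshape(-1,2)
E
python3 - <<'E'
from h import *
print(bot.get_obs(), bot.tip_extent)
for n in('top','scene'):
    c=grab(n,n+'0'); print(n,np.round(c['pose'],3).tolist(),c['mtx'])
E
```

```text
{'time': 0.0, 'joint_positions': array([-1.47503435e+00,  3.42748070e-01,  1.52501909e+00, -2.11596668e-05,
        1.27540923e+00, -1.46004057e-01]), 'dq': array([-0.00140901, -0.00110538, -0.00075116, -0.00054651,  0.00091195,
        0.00082829]), 'tau': array([ 2.65236355e-03, -4.31233764e+01, -2.44222873e+01,  7.19693466e-02,
        5.60268725e-02, -1.19150254e-04]), 'tool_pos': array([ 125.665091  , -509.2895928 ,  211.33111198]), 'tcp_rot': array([-1.7040253 ,  1.56921246,  1.67933956]), 'contact_force': array([-0.24595724,  0.16675038,  0.24349117]), 'moment': array([-0.05698008, -0.00227316, -0.02323134]), 'grip_width': 91.50614140240691} 25.0
top [[-0.012, -0.989, 0.144, 372.487], [-1.0, 0.01, -0.011, -18.07], [0.01, -0.145, -0.989, 1130.96], [0.0, 0.0, 0.0, 1.0]] [[471.7367412    0.         313.86015192]
 [  0.         471.7367412  240.92440377]
 [  0.           0.           1.        ]]
scene [[-0.868, -0.359, 0.342, 157.205], [-0.496, 0.611, -0.617, 586.363], [0.012, -0.705, -0.709, 800.54], [0.0, 0.0, 0.0, 1.0]] [[454.49280668   0.         307.23841394]
 [  0.         454.49280668 247.87862173]
 [  0.           0.           1.        ]]
```

View pics/top0.png

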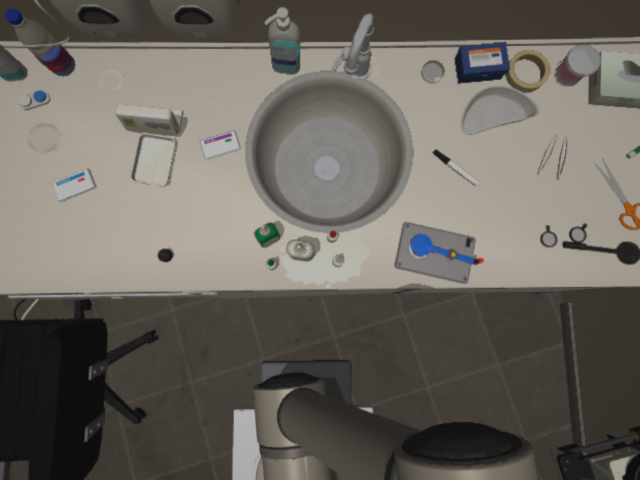

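View pics/scene0.png

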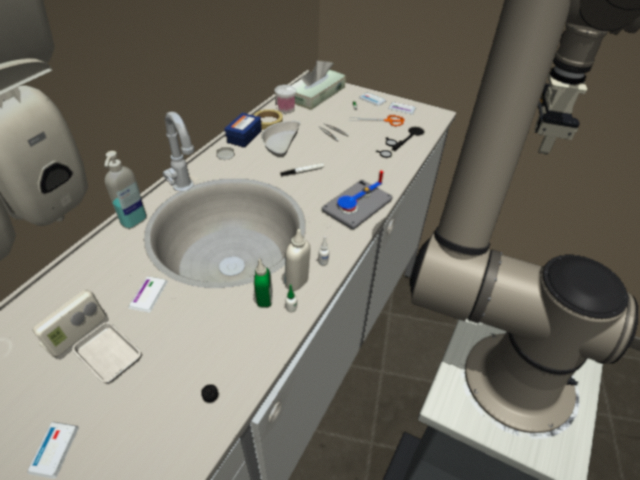

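The top view shows the loupe at about (165,255), the stand at about (437,252) with the handle tip at (480,261), and the bottles between them. Next I'll enlarge the stand and the bottles.

Run:
```python
from h import *
a=load('top0')['image']
s=a[215:290,388:488]; b=a[215:290,240:350]; l=a[240:270,150:180]
s=cv2.resize(s,None,fx=6,fy=6,interpolation=cv2.INTER_CUBIC)  # 600x450
l=cv2.resize(l,None,fx=6,fy=6,interpolation=cv2.INTER_CUBIC)
im=np.zeros((450,800,3),np.uint8); im[:,:600]=s; im[:180,610:790]=l
im[200:200+75*17//10,610:610+110*17//10]=cv2.resize(b,(187,127)) 
cv2.imwrite('pics/crop1.png',im)
# blobs
c=load('top0')
hsv=cv2.cvtColor(a,cv2.COLOR_BGR2HSV)
m=(hsv[...,2]<60).astype(np.uint8); m[:235]=0;m[275:]=0;m[:,:150]=0;m[:,185:]=0
ys,xs=np.nonzero(m); print('loupe',len(xs),xs.mean(),ys.mean(),atz(c,xs.mean(),ys.mean(),12))
```

```text
loupe 135 164.94074074074075 254.85925925925926 [506.04848621 322.71741395  12.        ]
```

View pics/crop1.png

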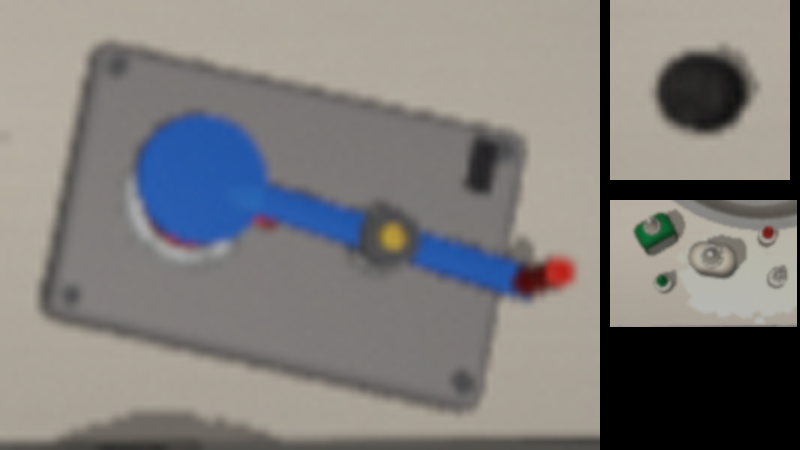

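The enlarged crop gives the stand corners at (96,45), (522,135), (475,408) and (45,318), the disc centre at (201,180), the pivot at (390,238) and the handle top at (560,271).

Run:
```python
from h import *
from scipy.optimize import least_squares
c=load('top0')
f=lambda u,v,z:atz(c,388+(u+.5)/6-.5,215+(v+.5)/6-.5,z)
cs=np.array([f(*p,20) for p in((94,40),(525,132),(477,412),(40,320))])
ctr=cs.mean(0); print(cs.round(1),ctr)
loc=np.array([[57,88],[57,-88],[-57,-88],[-57,88]])
def T(p,q): 
    C,S=np.cos(p[2]),np.sin(p[2]); return np.array([[C,-S],[S,C]])@np.asarray(q).T+np.array(p[:2])[:,None]
r=least_squares(lambda p:(T(p,loc).T-cs[:,:2]).ravel(),[ctr[0],ctr[1],0]); p=r.x; print(p,r.fun.round(1))
print('piv fit',T(p,[[0,-35]]).T,'meas',f(390,238,42))
d=f(201,180,37);h=f(562,271,74);print('disc',d,'handle',h)
pv=T(p,[[0,-35]]).ravel(); v=h[:2]-pv; print('handle r',np.hypot(*v),'ang',np.degrees(np.arctan2(v[1],v[0])), 'disc-pv',d[:2]-pv,np.hypot(*(d[:2]-pv)))
a=-np.pi/2+p[2]; print('cover',a-np.arctan2(v[1],v[0]))
for k,u,vv,z in(('green',265,230,132),('sol',299,248,150),('d1',271,263,80),('d2',333,236,84),('d3',338,260,88)): print(k,atz(c,u,vv,z).round(0))
```

```text
[[ 580.2 -245.5   20. ]
 [ 541.2 -414.8   20. ]
 [ 430.6 -389.3   20. ]
 [ 468.3 -219.8   20. ]] [ 505.0903439  -317.34084815   20.        ]
[ 5.05090344e+02 -3.17340848e+02 -2.23553110e-01] [ 0.   1.3 -0.1 -1.  -0.6 -1.3  0.7  0.9]
piv fit [[ 497.33099407 -351.46990455]] meas [ 496.92293654 -352.36950387   42.        ]
disc [ 520.99783888 -281.55117163   37.        ] handle [ 480.19412765 -406.10053698   74.        ]
handle r 57.25537695930436 ang -107.41591266187503 disc-pv [23.66684481 69.91873291] 73.81564031895999
cover 0.08041190809789556
green [543.  75. 132.]
sol [501.   2. 150.]
d1 [477.  66.  80.]
d2 [536. -73.  84.]
d3 [481. -83.  88.]
```

```bash
cat >> h.py <<'E'
from scipy.spatial.transform import Rotation as Ro
def pose():
    o=bot.get_obs(); return o,Ro.from_euler('xyz',o['tcp_rot']).as_matrix(),np.array(o['tool_pos'])
def jaw(R): return np.degrees(np.arctan2(R[1,1],R[0,1]))
def plan(R,p,wps):
    """wps: (pos, jaw angle deg); prints total tool-frame shift (cm) and turn about tool x (deg) per waypoint"""
    a=jaw(R)
    for q,b in wps:
        q=np.array(q,float); d=(q-p)/10; t=np.radians(a)
        y=np.array([np.cos(t),np.sin(t),0]); x=np.array([0,0,-1.]); z=np.cross(x,y)
        turn=-((b-a+180)%360-180)
        print(np.round([x@d,y@d,z@d],2),'turn',round(turn,1)); p,a=q,b
E
python3 - <<'E'
from h import *
o,R,p=pose(); print(R.round(3),p,jaw(R))
pv=np.array([497.3,-351.9]); th0=-107.4
h=lambda t:np.r_[pv+55*np.array([np.cos(np.radians(t)),np.sin(np.radians(t))]),73]
tan=lambda t:t-90
print(h(th0))
b=tan(th0); b=min((b,b+180),key=lambda q:abs((q-jaw(R)+180)%360-180)); off=b-th0
print('jaw target',b)
H=h(th0); plan(R,p,[((H[0],H[1],211),b),(H,b)])
end=-192.8-4
ts=np.linspace(th0,end,12); plan(R,H,[(H,b)]+[(h(t),t+off) for t in ts[1:]])
E
```

```text
[[-0.     0.239 -0.971]
 [ 0.001 -0.971 -0.239]
 [-1.    -0.001 -0.   ]] [ 125.69703862 -509.33118332  211.43447581] -76.14529910649463
[ 480.85275643 -404.38321807   73.        ]
jaw target -17.400000000000006
[  0.04  -1.68 -37.  ] turn -58.7
[13.8  0.   0. ] turn -0.0
[0. 0. 0.] turn -58.7
[ 0.   -0.78 -0.06] turn 8.1
[ 0.   -0.78 -0.06] turn 8.1
[ 0.   -0.78 -0.06] turn 8.1
[ 0.   -0.78 -0.06] turn 8.1
[ 0.   -0.78 -0.06] turn 8.1
[ 0.   -0.78 -0.06] turn 8.1
[ 0.   -0.78 -0.06] turn 8.1
[ 0.   -0.78 -0.06] turn 8.1
[ 0.   -0.78 -0.06] turn 8.1
[ 0.   -0.78 -0.06] turn 8.1
[ 0.   -0.78 -0.06] turn 8.1
```

```bash
python3 -m crank '[{"linear":[0,-0.2,-3],"delta_rot":[0,0,0],"fingers":0.4},{"linear":[0,-0.2,-4.4],"delta_rot":[0,0,0],"fingers":0.4},{"linear":[0,-0.2,-4.4],"delta_rot":[0,0,0],"fingers":0.4},{"linear":[0,-0.2,-4.4],"delta_rot":[0,0,0],"fingers":0.4},{"linear":[0,-0.2,-4.4],"delta_rot":[0,0,0],"fingers":0.4}]'
python3 -m crank '[{"linear":[0,-0.2,-4.4],"delta_rot":[0,0,0],"fingers":0.4},{"linear":[0,-0.2,-4.4],"delta_rot":[0,0,0],"fingers":0.4},{"linear":[0,-0.2,-4.4],"delta_rot":[0,0,0],"fingers":0.4},{"linear":[0,-0.1,-3.2],"delta_rot":[0,0,0],"fingers":0.4},{"linear":[0,0,0],"delta_rot":[-8,0,0],"fingers":0.4}]'
python3 -m crank '[{"linear":[0,0,0],"delta_rot":[-8,0,0],"fingers":0.4},{"linear":[0,0,0],"delta_rot":[-8,0,0],"fingers":0.4},{"linear":[0,0,0],"delta_rot":[-8,0,0],"fingers":0.4},{"linear":[0,0,0],"delta_rot":[-8,0,0],"fingers":0.4},{"linear":[0,0,0],"delta_rot":[-8,0,0],"fingers":0.4}]'
python3 -m crank '[{"linear":[0,0,0],"delta_rot":[-8,0,0],"fingers":0.4},{"linear":[0,0,0],"delta_rot":[-2.7,0,0],"fingers":0.4},{"linear":[2,0,0],"delta_rot":[0,0,0],"fingers":0.4},{"linear":[2,0,0],"delta_rot":[0,0,0],"fingers":0.4},{"linear":[0,0,0],"delta_rot":[0,0,0],"fingers":0.4}]'
python3 - <<'E'
from h import *
o,R,p=pose(); print(p,jaw(R),o['joint_positions'].round(2))
c=grab('wrist','w1'); print(c['pose'].round(3).tolist())
plan(R,p,[((480.9,-404.4,73),-17.4)])
print(proj(c,[[480.9,-404.4,74],[480.9,-404.4,38],[497.3,-351.9,42]]))
E
```

```text
time: 0.6
tool_pos: [324.8, -449.8, 211.7]
tcp_rot: [-1.167, 1.57, 2.216]
contact_force: [0.8, -0.3, 0.0]
grip_width: 56.4
time: 1.1
tool_pos: [484.4, -402.4, 210.9]
tcp_rot: [-2.216, 1.569, 1.312]
contact_force: [-0.5, -0.1, -0.6]
grip_width: 36.7
time: 1.6
tool_pos: [480.8, -404.4, 211.4]
tcp_rot: [-1.87, 1.57, 2.357]
contact_force: [-0.1, 0.3, -0.3]
grip_width: 36.8
time: 2.1
tool_pos: [479.5, -403.2, 168.7]
tcp_rot: [-2.076, 1.564, 2.332]
contact_force: [0.4, -0.2, 0.2]
grip_width: 37.0
[ 479.5261948  -403.23844672  168.66785059] -17.447302940710866 [-0.82  0.57  1.28 -0.    1.3  -0.52]
[[0.954, -0.284, -0.098, 506.464], [-0.3, -0.908, -0.291, -322.817], [-0.007, 0.308, -0.952, 341.29], [0.0, 0.0, 0.0, 1.0]]
[9.57 0.17 0.07] turn -0.0
[[321.44501837 238.39700982]
 [321.45787077 224.66505704]
 [321.45994909 155.04512609]]
```

View pics/w1.png

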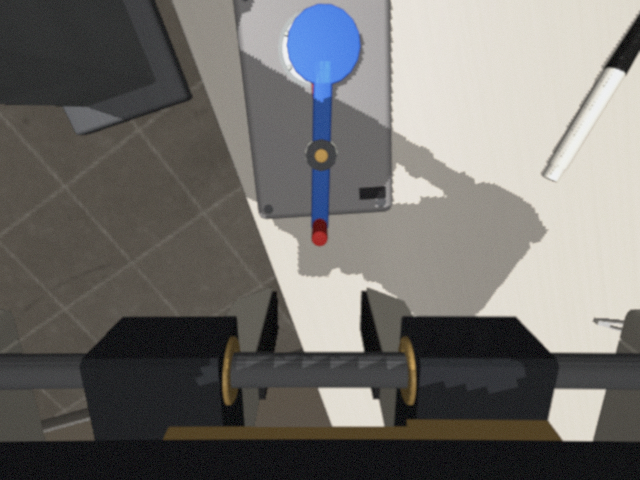

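The wrist view shows the handle top at about (320,238) and the pivot at (321,155). Both match the prediction to about 1 px, so I can descend around the post and follow the arc.

```bash
python3 -m crank '[{"linear":[3,0.1,0],"delta_rot":[0,0,0],"fingers":0.4},{"linear":[3,0,0],"delta_rot":[0,0,0],"fingers":0.4},{"linear":[2.5,0,0],"delta_rot":[0,0,0],"fingers":0.4},{"linear":[1.2,0,0],"delta_rot":[0,0,0],"fingers":0.25},{"linear":[0,0,0],"delta_rot":[0,0,0],"fingers":0.25}]'
python3 -m crank '[{"linear":[0,-0.78,-0.06],"delta_rot":[8.1,0,0],"fingers":0.25},{"linear":[0,-0.78,-0.06],"delta_rot":[8.1,0,0],"fingers":0.25},{"linear":[0,-0.78,-0.06],"delta_rot":[8.1,0,0],"fingers":0.25},{"linear":[0,0,0],"delta_rot":[0,0,0],"fingers":0.25},{"linear":[0,0,0],"delta_rot":[0,0,0],"fingers":0.25}]'
python3 - <<'E'
from h import *
o,R,p=pose(); print(p,jaw(R)); v=p[:2]-[497.3,-351.9]; print(np.hypot(*v),np.degrees(np.arctan2(v[1],v[0])))
E
```

```text
time: 2.65
tool_pos: [481.5, -404.6, 74.2]
tcp_rot: [-2.046, 1.569, 2.362]
contact_force: [-0.1, -0.3, 0.3]
grip_width: 25.5
time: 3.15
tool_pos: [462.5, -394.2, 76.7]
tcp_rot: [1.452, 1.568, -0.844]
contact_force: [-0.1, -0.3, 0.2]
grip_width: 23.2
[ 462.47007359 -394.17792552   76.67000516] -41.530596432553715
54.77724673637596 -129.482803948763
```

```bash
python3 -m crank '[{"linear":[0.1,-0.78,-0.06],"delta_rot":[8.1,0,0],"fingers":0.25},{"linear":[0.1,-0.78,-0.06],"delta_rot":[8.1,0,0],"fingers":0.25},{"linear":[0,-0.78,-0.06],"delta_rot":[8.1,0,0],"fingers":0.25},{"linear":[0,-0.78,-0.06],"delta_rot":[8.1,0,0],"fingers":0.25},{"linear":[0,0,0],"delta_rot":[0,0,0],"fingers":0.25}]'
python3 -m crank '[{"linear":[0,-0.78,-0.06],"delta_rot":[8.1,0,0],"fingers":0.25},{"linear":[0,-0.78,-0.06],"delta_rot":[8.1,0,0],"fingers":0.25},{"linear":[0,-0.78,-0.06],"delta_rot":[8.1,0,0],"fingers":0.25},{"linear":[0,0,0],"delta_rot":[0,0,0],"fingers":0.25},{"linear":[0,0,0],"delta_rot":[0,0,0],"fingers":0.25}]'
python3 - <<'E'
from h import *
o,R,p=pose(); print(p,jaw(R)); v=p[:2]-[497.3,-351.9]; print(np.hypot(*v),np.degrees(np.arctan2(v[1],v[0])))
c=grab('wrist','w2');
E
```

```text
time: 3.65
tool_pos: [445.8, -366.9, 73.7]
tcp_rot: [2.095, 1.57, -0.768]
contact_force: [-0.3, -0.0, 0.3]
grip_width: 22.5
time: 4.15
tool_pos: [444.6, -344.5, 73.4]
tcp_rot: [2.331, 1.57, -0.951]
contact_force: [-0.1, -1.0, -0.1]
grip_width: 23.3
[ 444.56171113 -344.45860317   73.39488827] -98.02243396407505
53.26069375564047 171.96855929970576
```

View pics/w2.png

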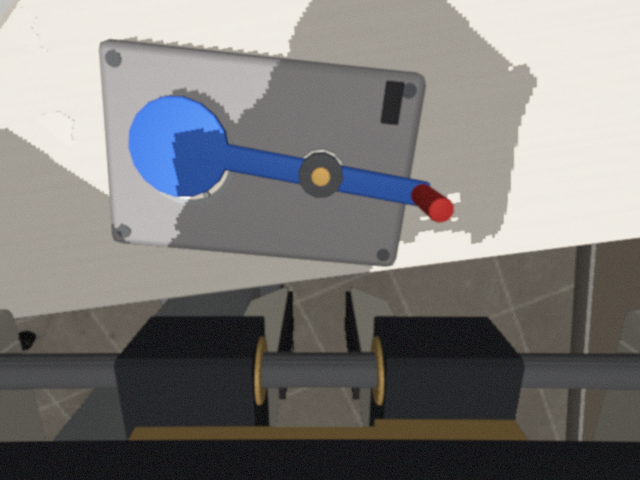

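The handle at (440,209) still points along the stand's −y, so the fingers missed it or slipped off. I'll check the geometry.

```bash
python3 - <<'E'
from h import *
c1=load('w1');c2=load('w2')
print('h1',atz(c1,319.5,237,74),'h2',atz(c2,440,209,74),'pivots',atz(c1,321,155,42),atz(c2,320,176,42))
o,R,p=pose()
print('c2 pose',c2['pose'].round(2).tolist())
# fingertip prediction
for z in(0,9.5,-9.5):
  for x in (0,25):
    print(x,z,[proj(c2,p+R@np.array([x,s*11.6,z])).round(0).tolist() for s in(1,-1)])
# where camera is in the tool frame, both frames
print((R.T@(c2['pose'][:3,3]-p)).round(1)); print((R.T@c2['pose'][:3,:3]).round(3))
t=np.radians(-17.45);R1=np.array([[0,np.cos(t),0],[0,np.sin(t),0],[-1,0,0]]);R1[:,2]=np.cross(R1[:,0],R1[:,1])
p1=np.array([479.5,-403.2,168.7]);print((R1.T@(c1['pose'][:3,3]-p1)).round(1))
for x in(0,25): print('w1',[proj(c1,p1+R1@np.array([x,s*18.5,0])).round(0).tolist() for s in(1,-1)])
E
python3 -m crank '[{"linear":[0,0,0],"delta_rot":[0,0,0],"fingers":0.25},{"linear":[0,0,0],"delta_rot":[0,0,0],"fingers":0.25},{"linear":[0,0,0],"delta_rot":[0,0,0],"fingers":0.25},{"linear":[0,0,0],"delta_rot":[0,0,0],"fingers":0.25},{"linear":[0,0,0],"delta_rot":[0,0,0],"fingers":0.25}]'
python3 - <<'E'
from h import *
c=grab('top','top1');s=grab('scene','s1')
a=cv2.resize(c['image'][205:295,380:490],(800,600//1))[:, :]
b=cv2.resize(s['image'][130:250,290:450],(400,300),interpolation=cv2.INTER_CUBIC)
a=cv2.resize(c['image'][205:295,375:495],(400,300),interpolation=cv2.INTER_CUBIC)
cv2.imwrite('pics/c2.png',np.hstack([a,b]))
E
```

```text
h1 [ 479.89089189 -402.99229292   74.        ] h2 [ 480.00886724 -403.39758171   74.        ] pivots [ 496.98271617 -351.76579311   42.        ] [ 497.15239353 -351.8499238    42.        ]
c2 pose [[-0.14, -0.94, -0.31, 528.88], [-0.99, 0.13, 0.04, -355.38], [0.0, 0.31, -0.95, 245.81], [0.0, 0.0, 0.0, 1.0]]
0 0 [[[344.0, 296.0]], [[296.0, 296.0]]]
25 0 [[[341.0, 276.0]], [[299.0, 276.0]]]
0 9.5 [[[344.0, 314.0]], [[297.0, 314.0]]]
25 9.5 [[[341.0, 292.0]], [[299.0, 292.0]]]
0 -9.5 [[[345.0, 278.0]], [[296.0, 278.0]]]
25 -9.5 [[[342.0, 260.0]], [[299.0, 259.0]]]
[-172.5   -1.   -85.3]
[[-0.001 -0.311  0.951]
 [ 1.     0.001  0.001]
 [-0.001  0.951  0.311]]
[-172.6    1.6  -84.8]
w1 [[[356.0, 297.0]], [[280.0, 297.0]]]
w1 [[[352.0, 276.0]], [[284.0, 276.0]]]
time: 4.7
tool_pos: [444.0, -343.8, 73.0]
tcp_rot: [1.765, 1.571, -1.524]
contact_force: [0.5, 0.4, 0.4]
grip_width: 22.9
```

View pics/c2.png

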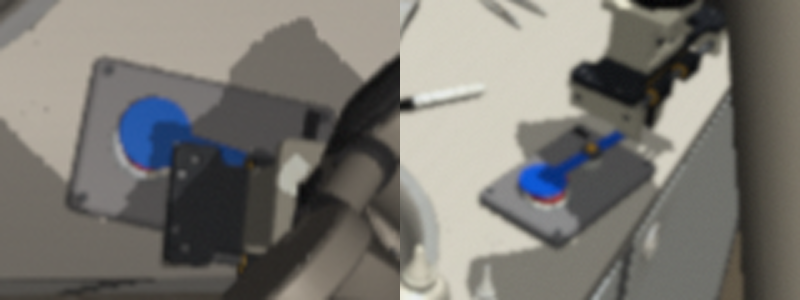

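Run:
```python
from h import *
o,R,p=pose(); s=load('s1'); w=load('w2'); print(w['mtx'][0,0],p)
im=s['image'][100:220,330:450]; k=5
a=cv2.resize(im,None,fx=k,fy=k,interpolation=cv2.INTER_CUBIC)
for x,col in((25,(0,0,255)),(0,(0,255,0)),(-25,(255,255,0)),(-41,(255,0,255))):
  for q in proj(s,[p+R@np.array([x,y,0]) for y in(-11.5,11.5)]):
    cv2.circle(a,tuple(int(v) for v in (q-[330,100]+.5)*k),4,col,-1)
w2=w['image'][230:430,220:420]
b=cv2.resize(w2,(200,200)); out=np.zeros((600,800,3),np.uint8); out[:,:600]=a; out[:200,600:]=b
cv2.imwrite('pics/c3.png',out)
```

```text
394.23199206567006 [ 444.03452177 -343.76565529   73.01837206]
```

View pics/c3.png

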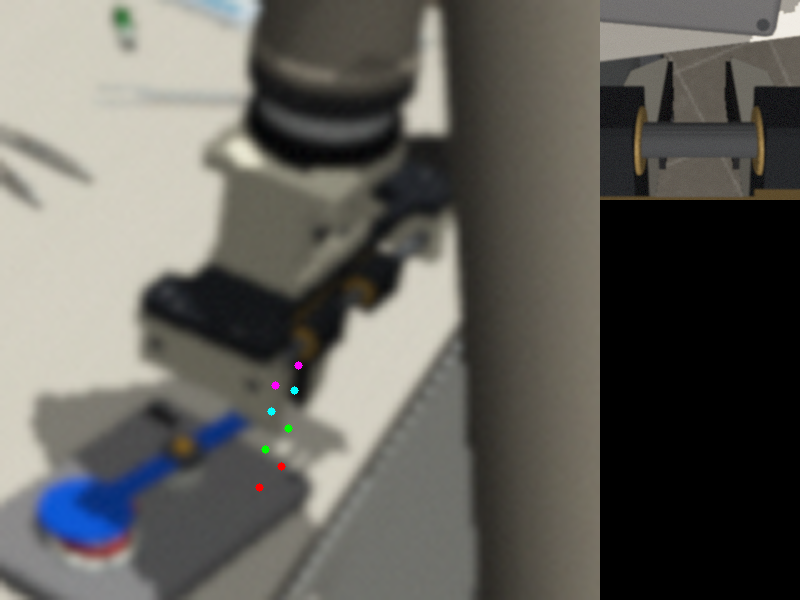

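The scene overlay shows the real fingertips near the predicted tool x ≈ −25 (about (295,400)), not +25. The reported TCP therefore lies about 48 mm ahead of where the fingers really are, and I passed above the post. I'll return to the handle and descend about 40 mm lower.

Run:
```python
from h import *
o,R,p=pose(); print(p,jaw(R))
H=np.array([480.3,-404]); a=jaw(R); n=10
plan(R,p,[((*(p[:2]+(H-p[:2])*i/n),75),a+(-17.4-a)*i/n) for i in range(1,n+1)])
```

```text
[ 444.03452177 -343.76565529   73.01837206] -98.43563283853833
[-0.2   0.54 -0.45] turn -8.1
[ 0.    0.6  -0.37] turn -8.1
[ 0.    0.65 -0.28] turn -8.1
[ 0.    0.68 -0.18] turn -8.1
[ 0.    0.7  -0.09] turn -8.1
[0.   0.7  0.01] turn -8.1
[0.   0.69 0.11] turn -8.1
[0.   0.67 0.21] turn -8.1
[0.   0.64 0.3 ] turn -8.1
[0.   0.59 0.39] turn -8.1
```

```bash
python3 -m crank '[{"linear":[-0.2,0.54,-0.45],"delta_rot":[-8.1,0,0],"fingers":0.4},{"linear":[0,0.6,-0.37],"delta_rot":[-8.1,0,0],"fingers":0.4},{"linear":[0,0.65,-0.28],"delta_rot":[-8.1,0,0],"fingers":0.4},{"linear":[0,0.68,-0.18],"delta_rot":[-8.1,0,0],"fingers":0.4},{"linear":[0,0.7,-0.09],"delta_rot":[-8.1,0,0],"fingers":0.4}]'
python3 -m crank '[{"linear":[0,0.7,0],"delta_rot":[-8.1,0,0],"fingers":0.4},{"linear":[0,0.69,0.11],"delta_rot":[-8.1,0,0],"fingers":0.4},{"linear":[0,0.67,0.21],"delta_rot":[-8.1,0,0],"fingers":0.4},{"linear":[0,0.64,0.3],"delta_rot":[-8.1,0,0],"fingers":0.4},{"linear":[0,0.59,0.39],"delta_rot":[-8.1,0,0],"fingers":0.4}]'
python3 -m crank '[{"linear":[0,0,0],"delta_rot":[0,0,0],"fingers":0.4},{"linear":[0,0,0],"delta_rot":[0,0,0],"fingers":0.4},{"linear":[0,0,0],"delta_rot":[0,0,0],"fingers":0.4},{"linear":[0,0,0],"delta_rot":[0,0,0],"fingers":0.4},{"linear":[0,0,0],"delta_rot":[0,0,0],"fingers":0.4}]'
python3 - <<'E'
from h import *
o,R,p=pose(); print(p,jaw(R))
plan(R,p,[((480.3,-404,75),-17.4)])
c=grab('wrist','w3')
cv2.imwrite('pics/w3c.png',cv2.resize(c['image'][150:420,160:480],None,fx=2.2,fy=2.2,interpolation=cv2.INTER_CUBIC))
E
```

```text
time: 5.3
tool_pos: [462.4, -374.1, 75.0]
tcp_rot: [0.682, 1.571, -1.894]
contact_force: [0.3, -0.2, 0.1]
grip_width: 36.6
time: 5.8
tool_pos: [480.6, -404.1, 74.9]
tcp_rot: [-1.791, 1.571, 2.623]
contact_force: [-0.3, -0.7, 1.0]
grip_width: 36.6
time: 6.3
tool_pos: [480.5, -403.8, 75.1]
tcp_rot: [0.162, 1.571, -1.714]
contact_force: [0.0, -0.1, 0.5]
grip_width: 37.1
[ 480.46526326 -403.77894375   75.10227594] -17.495202703408935
[ 0.01 -0.01  0.03] turn -0.1
```

View pics/w3c.png

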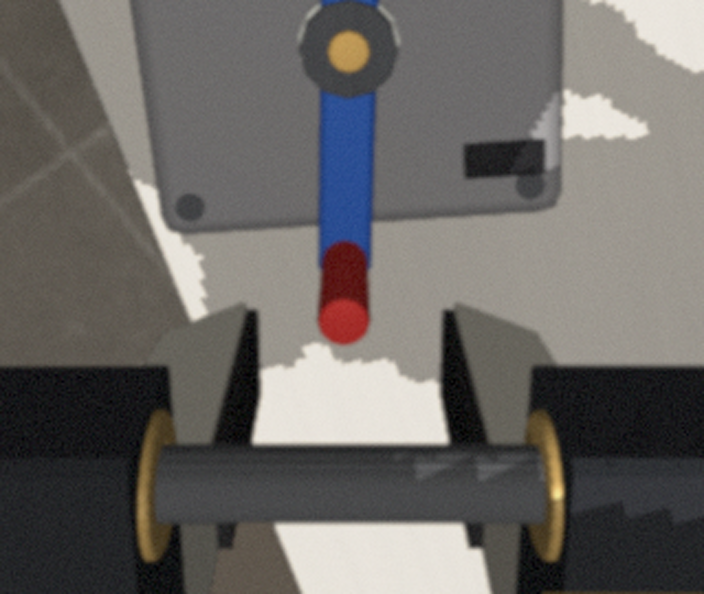

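Run:
```python
from h import *
o,R,p=pose(); c=load('w3')
for sc in(36,37,38):
    o1,d1=ray(c,277.7,291.8);_,d2=ray(c,361.4,291.8)
    k=sc/np.linalg.norm(d1-d2); m=o1+k*(d1+d2)/2
    print(sc,m,(R.T@(m-p)).round(1))
print(atz(c,160+344/2.2,150+320/2.2,74))
print('cam in tool',(R.T@(c['pose'][:3,3]-p)).round(1))
```

```text
36 [ 484.54602591 -393.21705744   93.16472153] [-18.    0.7 -11.3]
37 [ 483.93221294 -395.18031479   88.87899641] [-13.8   0.7  -9.3]
38 [ 483.31839997 -397.14357215   84.59327128] [-9.5  0.7 -7.2]
[ 479.73999356 -403.39589711   74.        ]
cam in tool [-172.3    0.5  -85.4]
```

The tips measure about 14 mm behind the reported TCP (±5 mm), so their height is about 89 mm now. I'll descend 36 mm.

```bash
python3 -m crank '[{"linear":[1,0,0],"delta_rot":[0,0,0],"fingers":0.4},{"linear":[1,0,0],"delta_rot":[0,0,0],"fingers":0.4},{"linear":[1,0,0],"delta_rot":[0,0,0],"fingers":0.4},{"linear":[0.6,0,0],"delta_rot":[0,0,0],"fingers":0.25},{"linear":[0,0,0],"delta_rot":[0,0,0],"fingers":0.25}]'
python3 -m crank '[{"linear":[0,0,0],"delta_rot":[0,0,0],"fingers":0.25},{"linear":[0,-0.78,-0.06],"delta_rot":[8.1,0,0],"fingers":0.25},{"linear":[0,-0.78,-0.06],"delta_rot":[8.1,0,0],"fingers":0.25},{"linear":[0,0,0],"delta_rot":[0,0,0],"fingers":0.25},{"linear":[0,0,0],"delta_rot":[0,0,0],"fingers":0.25}]'
python3 - <<'E'
from h import *
c=grab('wrist','w4'); hsv=cv2.cvtColor(c['image'],cv2.COLOR_BGR2HSV)
m=((hsv[...,1]>150)&((hsv[...,0]<8)|(hsv[...,0]>172))&(hsv[...,2]>60)).astype(np.uint8)
n,l,s,ct=cv2.connectedComponentsWithStats(m); print(s[1:][s[1:,4]>40],ct[1:][s[1:,4]>40])
b=((hsv[...,1]>150)&(abs(hsv[...,0].astype(int)-108)<12)).astype(np.uint8); n,l,s,ct=cv2.connectedComponentsWithStats(b); i=1+s[1:,4].argmax(); print(s[i],ct[i])
E
```

```text
time: 6.85
tool_pos: [479.9, -403.3, 37.4]
tcp_rot: [-2.061, 1.568, 2.347]
contact_force: [0.3, 0.1, 0.5]
grip_width: 25.5
time: 7.35
tool_pos: [466.8, -397.5, 39.6]
tcp_rot: [1.269, 1.57, -0.886]
contact_force: [-0.8, 0.2, 0.5]
grip_width: 22.9
[[ 254   58   40   37  584]
 [ 317  286   28   60 1339]] [[280.24486301  75.09417808]
 [328.85660941 316.7729649 ]]
[ 239    0  128  161 7329] [310.1331696   57.14299359]
```

The handle is now between the fingers and the red rim is appearing, so the cover is turning. I'll continue along the arc.

```bash
python3 -m crank '[{"linear":[0.1,-0.78,-0.06],"delta_rot":[8.1,0,0],"fingers":0.25},{"linear":[0.1,-0.78,-0.06],"delta_rot":[8.1,0,0],"fingers":0.25},{"linear":[0,-0.78,-0.06],"delta_rot":[8.1,0,0],"fingers":0.25},{"linear":[0,-0.78,-0.06],"delta_rot":[8.1,0,0],"fingers":0.25},{"linear":[0,0,0],"delta_rot":[0,0,0],"fingers":0.25}]'
python3 -m crank '[{"linear":[0,-0.78,-0.06],"delta_rot":[8.1,0,0],"fingers":0.25},{"linear":[0,-0.78,-0.06],"delta_rot":[8.1,0,0],"fingers":0.25},{"linear":[0,-0.78,-0.06],"delta_rot":[8.1,0,0],"fingers":0.25},{"linear":[0,-0.78,-0.06],"delta_rot":[8.1,0,0],"fingers":0.25},{"linear":[0,0,0],"delta_rot":[0,0,0],"fingers":0.25}]'
python3 - <<'E'
from h import *
o,R,p=pose(); print(p,jaw(R)); v=p[:2]-[497.2,-351.8]; print(np.hypot(*v),np.degrees(np.arctan2(v[1],v[0]))%360-360)
E
```

```text
time: 7.9
tool_pos: [446.7, -373.1, 37.2]
tcp_rot: [-0.632, 1.571, 2.929]
contact_force: [0.3, -0.5, 0.4]
grip_width: 22.9
time: 8.4
tool_pos: [443.2, -342.5, 37.2]
tcp_rot: [2.821, 1.571, -0.464]
contact_force: [0.1, 0.7, 0.8]
grip_width: 23.1
[ 443.1837772  -342.50537295   37.19850258] -98.19862712612581
54.81005763341613 -189.76333396056395
```

```bash
python3 -m crank '[{"linear":[0,-0.6,-0.04],"delta_rot":[4,0,0],"fingers":0.25},{"linear":[0,-0.2,0],"delta_rot":[0,0,0],"fingers":0.25},{"linear":[0,-0.1,0],"delta_rot":[0,0,0],"fingers":0.25},{"linear":[0,0,0],"delta_rot":[0,0,0],"fingers":0.25},{"linear":[0,0,0],"delta_rot":[0,0,0],"fingers":0.25}]'
cat > cov.py <<'E'
from h import *
import sys
o,R,p=pose(); print(p,jaw(R)); c=grab('wrist',sys.argv[1]); hsv=cv2.cvtColor(c['image'],cv2.COLOR_BGR2HSV)
b=((hsv[...,1]>150)&(abs(hsv[...,0].astype(int)-108)<12)).astype(np.uint8)
k=cv2.morphologyEx(b,cv2.MORPH_OPEN,np.ones((31,31),np.uint8)); n,l,s,ct=cv2.connectedComponentsWithStats(k); i=1+s[1:,4].argmax(); q=atz(c,*ct[i],37); v=q[:2]-[497.2,-351.8]
print(s[i],ct[i],q,np.hypot(*v),'cover deg',90-12.8-np.degrees(np.arctan2(v[1],v[0])))
E
python3 cov.py w5
```

```text
time: 8.9
tool_pos: [444.8, -334.4, 37.1]
tcp_rot: [2.522, 1.57, -0.835]
contact_force: [0.2, -0.8, 0.3]
grip_width: 23.2
[ 444.78038429 -334.40149379   37.08800914] -102.33802368326569
[ 281    0  120  108 7286] [339.53444963  37.2419709 ] [ 552.85105336 -365.62137492   37.        ] 57.34169639150628 cover deg 91.14765463612862
```

```bash
python3 -m crank '[{"linear":[0,-0.2,0],"delta_rot":[0,0,0],"fingers":0.25},{"linear":[0,-0.1,0],"delta_rot":[0,0,0],"fingers":0.25},{"linear":[0,0,0],"delta_rot":[0,0,0],"fingers":0.25},{"linear":[0,0,0],"delta_rot":[0,0,0],"fingers":0.25},{"linear":[0,0,0],"delta_rot":[0,0,0],"fingers":0.25}]'
python3 -m crank '[{"linear":[0,0.4,0],"delta_rot":[0,0,0],"fingers":0.3},{"linear":[-2,0,0],"delta_rot":[0,0,0],"fingers":0.3},{"linear":[-4,0,0],"delta_rot":[0,0,0],"fingers":0.3},{"linear":[-4.5,0,0],"delta_rot":[0,0,0],"fingers":0.4},{"linear":[-4.5,0,0],"delta_rot":[0,0,0],"fingers":0.4}]'
python3 -m crank '[{"linear":[-4.5,0,0],"delta_rot":[0,0,0],"fingers":0.4},{"linear":[-3,0,0],"delta_rot":[0,0,0],"fingers":0.45},{"linear":[0,0,0],"delta_rot":[0,0,0],"fingers":0.5},{"linear":[0,0,0],"delta_rot":[0,0,0],"fingers":0.5},{"linear":[0,0,0],"delta_rot":[0,0,0],"fingers":0.5}]'
python3 cov.py w6
```

```text
time: 9.45
tool_pos: [445.0, -334.1, 37.1]
tcp_rot: [1.869, 1.566, -1.489]
contact_force: [-3.8, -11.6, -3.5]
grip_width: 22.8
time: 9.95
tool_pos: [444.1, -334.2, 188.3]
tcp_rot: [-0.915, 1.569, 2.01]
contact_force: [0.3, 0.1, 0.5]
grip_width: 35.8
time: 10.45
tool_pos: [443.9, -334.2, 260.4]
tcp_rot: [-0.618, 1.568, 2.306]
contact_force: [-0.3, -0.3, -1.0]
grip_width: 45.6
[ 443.87216544 -334.19736598  260.40628106] -102.42289271477301
[ 306   34   45   48 2057] [328.01215362  57.43364123] [ 569.51302974 -369.54289446   37.        ] 74.45793828791821 cover deg 90.98588421354984
```

View pics/w6.png

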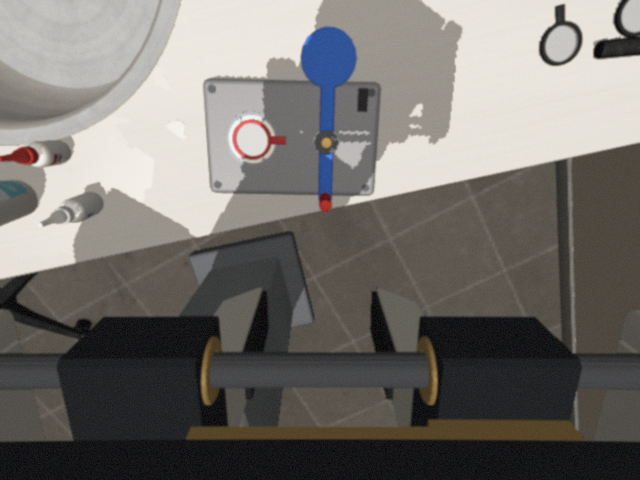

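The cover is at its stop: about −11.6 N there, a measured 91°, and the handle now at the −x side. The lens ring is uncovered at about (251,140). I'll measure the lens and go to the loupe.

```bash
cat > lens.py <<'E'
from h import *
import sys
def lens(f):
    c=load(f); hsv=cv2.cvtColor(c['image'],cv2.COLOR_BGR2HSV)
    m=((hsv[...,1]>110)&((hsv[...,0]<8)|(hsv[...,0]>172))&(hsv[...,2]>60)).astype(np.uint8)
    m[:100]=0;m[185:]=0;m[:,:215]=0;m[:,275]=0;m[:,272:]=0
    pts=cv2.findNonZero(m); 
    w=np.array([atz(c,*q[0],26.5)[:2] for q in pts])
    from scipy.optimize import least_squares
    r=least_squares(lambda p:np.hypot(*(w-p[:2]).T)-p[2],[*w.mean(0),17],loss='soft_l1'); return r.x,len(w)
print(lens(sys.argv[1]))
E
python3 lens.py w6
python3 - <<'E'
from h import *
o,R,p=pose(); print(o['joint_positions'].round(2)); plan(R,p,[((506,322.7,260),-102.4)])
p=[505.1,-317.3,-.2236]; 
print('lens by stand +38:',505.1+38*np.sin(.2236),-317.3+38*np.cos(.2236))
E
```

```text
(array([ 514.1067118 , -280.01723975,   17.71476306]), 266)
[-0.78  0.37  1.35  0.    1.43  1.  ]
[ 3.000e-02 -6.549e+01  8.080e+00] turn -0.0
lens by stand +38: 513.5261744229713 -280.24599097811864
```

```bash
python3 -m crank '[{"linear":[0,-3,0.4],"delta_rot":[0,0,0],"fingers":0.6},{"linear":[0,-4.6,0.57],"delta_rot":[0,0,0],"fingers":0.6},{"linear":[0,-4.6,0.57],"delta_rot":[0,0,0],"fingers":0.6},{"linear":[0,-4.6,0.57],"delta_rot":[0,0,0],"fingers":0.6},{"linear":[0,-4.6,0.57],"delta_rot":[0,0,0],"fingers":0.6}]'
python3 -m crank '[{"linear":[0,-4.6,0.57],"delta_rot":[0,0,0],"fingers":0.6},{"linear":[0,-4.6,0.57],"delta_rot":[0,0,0],"fingers":0.6},{"linear":[0,-4.6,0.57],"delta_rot":[0,0,0],"fingers":0.6},{"linear":[0,-4.6,0.57],"delta_rot":[0,0,0],"fingers":0.6},{"linear":[0,-4.6,0.57],"delta_rot":[0,0,0],"fingers":0.6}]'
python3 -m crank '[{"linear":[0,-4.6,0.57],"delta_rot":[0,0,0],"fingers":0.6},{"linear":[0,-4.6,0.57],"delta_rot":[0,0,0],"fingers":0.6},{"linear":[0,-4.6,0.57],"delta_rot":[0,0,0],"fingers":0.6},{"linear":[0,-4.6,0.57],"delta_rot":[0,0,0],"fingers":0.6},{"linear":[0,-2,0.2],"delta_rot":[0,0,0],"fingers":0.6}]'
python3 -m crank '[{"linear":[3,0,0],"delta_rot":[0,0,0],"fingers":0.6},{"linear":[4,0,0],"delta_rot":[0,0,0],"fingers":0.6},{"linear":[3,0,0],"delta_rot":[0,0,0],"fingers":0.6},{"linear":[2,0,0],"delta_rot":[0,0,0],"fingers":0.6},{"linear":[0,0,0],"delta_rot":[0,0,0],"fingers":0.6}]'
python3 - <<'E'
from h import *
o,R,p=pose(); print(p,jaw(R),o['grip_width'])
c=grab('wrist','w7'); a=c['image'][150:420,160:480]
print(proj(c,[506,322.7,20]))
cv2.imwrite('pics/w7c.png',cv2.resize(a,None,fx=2.2,fy=2.2,interpolation=cv2.INTER_CUBIC))
E
```

```text
time: 11.0
tool_pos: [463.7, -118.2, 260.7]
tcp_rot: [-0.24, 1.568, 2.684]
contact_force: [1.4, -0.0, -0.8]
grip_width: 55.5
time: 11.5
tool_pos: [485.4, 112.5, 260.8]
tcp_rot: [0.294, 1.568, -3.065]
contact_force: [1.0, -0.3, -0.3]
grip_width: 55.0
time: 12.0
tool_pos: [504.8, 318.7, 259.8]
tcp_rot: [0.307, 1.568, -3.048]
contact_force: [-0.8, -0.2, 0.4]
grip_width: 55.2
time: 12.5
tool_pos: [503.3, 314.0, 137.4]
tcp_rot: [0.644, 1.561, -2.715]
contact_force: [0.2, -0.1, -0.5]
grip_width: 54.8
[503.28033606 313.97379651 137.38198222] -102.43768982301837 54.848836828328665
[[306.84452642 225.5834211 ]]
```

View pics/w7c.png

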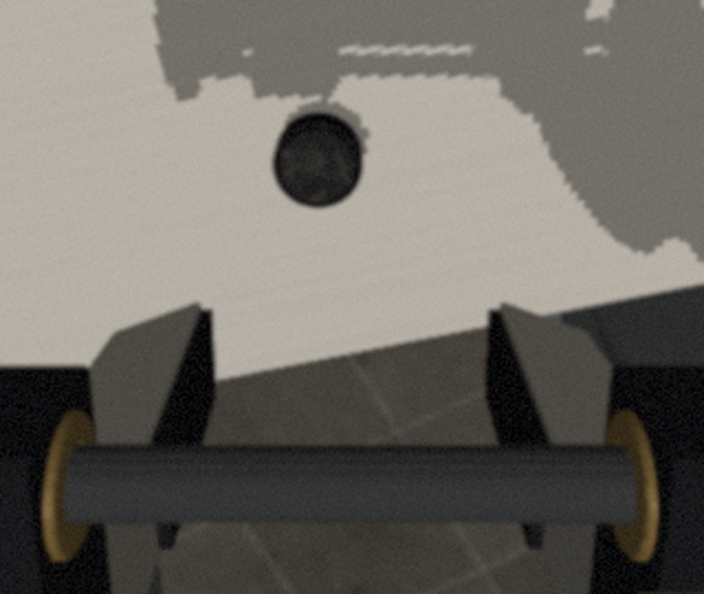

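Run:
```python
from h import *
o,R,p=pose(); c=load('w7'); g=cv2.cvtColor(c['image'],cv2.COLOR_BGR2GRAY)
m=(g<75).astype(np.uint8); m[:195]=0;m[250:]=0;m[:,:270]=0;m[:,340:]=0
n,l,s,ct=cv2.connectedComponentsWithStats(m); i=1+s[1:,4].argmax(); print(s[i],ct[i]); 
pts=np.argwhere(l==i)[:,::-1]
# silhouette model fit: hull of projected cylinder
from scipy.optimize import minimize
ang=np.linspace(0,2*np.pi,60,endpoint=False)
def cost(q):
    P=np.array([[q[0]+16*np.cos(a),q[1]+16*np.sin(a),z] for z in(0,20) for a in ang])
    h=cv2.convexHull(proj(c,P).astype(np.float32)*16)
    k=np.zeros(m.shape,np.uint8); cv2.fillConvexPoly(k,h.astype(np.int32),1,shift=4); return float(np.sum(k!=(l==i)))
r=minimize(cost,[506,321],method='Nelder-Mead',options=dict(initial_simplex=[[506,321],[510,321],[506,325]])); print(r.x,r.fun)
t=[]
for w in(54,54.85,55.7):
    o1,d1=ray(c,160+212.5/2.2,150+312/2.2);_,d2=ray(c,160+489/2.2,150+312/2.2)
    k=w/np.linalg.norm(d1-d2); print(w,(R.T@(o1+k*(d1+d2)/2-p)).round(1))
plan(R,p,[((*r.x,p[2]),-102.4)])
```

```text
[ 285  201   40   43 1355] [304.26715867 222.02140221]
[506.90800858 323.50809669] 239.0
54 [-15.7   0.3 -10. ]
54.85 [-13.3   0.3  -8.8]
55.7 [-10.9   0.4  -7.6]
[ 0.   -0.92 -0.03] turn -0.0
```

```bash
python3 -m crank '[{"linear":[2,-0.9,0],"delta_rot":[0,0,0],"fingers":0.6},{"linear":[4,0,0],"delta_rot":[0,0,0],"fingers":0.6},{"linear":[3,0,0],"delta_rot":[0,0,0],"fingers":0.6},{"linear":[1,0,0],"delta_rot":[0,0,0],"fingers":0.6},{"linear":[0,0,0],"delta_rot":[0,0,0],"fingers":0.6}]'
python3 -m crank '[{"linear":[1.5,0,0],"delta_rot":[0,0,0],"fingers":0.6},{"linear":[1.5,0,0],"delta_rot":[0,0,0],"fingers":0.6},{"linear":[0.8,0,0],"delta_rot":[0,0,0],"fingers":0.6},{"linear":[0,0,0],"delta_rot":[0,0,0],"fingers":0.6},{"linear":[0,0,0],"delta_rot":[0,0,0],"fingers":0.6}]'
python3 - <<'E'
from h import *
o,R,p=pose(); print(p,jaw(R)); plan(R,p,[((506.5,323.2,-8),-102.4)])
E
```

```text
time: 13.05
tool_pos: [507.6, 323.8, 41.7]
tcp_rot: [0.685, 1.569, -2.673]
contact_force: [-0.1, -0.0, 0.0]
grip_width: 55.1
time: 13.55
tool_pos: [508.7, 324.3, 5.3]
tcp_rot: [-2.518, 1.569, 0.406]
contact_force: [0.4, -1.1, 1.0]
grip_width: 54.9
[508.67488531 324.26828642   5.32160537] -102.4487409040703
[1.33 0.15 0.19] turn -0.0
```

```bash
python3 -m crank '[{"linear":[0.4,0.1,0.15],"delta_rot":[0,0,0],"fingers":0.6},{"linear":[0.3,0,0],"delta_rot":[0,0,0],"fingers":0.6},{"linear":[0.2,0,0],"delta_rot":[0,0,0],"fingers":0.6},{"linear":[0.1,0,0],"delta_rot":[0,0,0],"fingers":0.6},{"linear":[0,0,0],"delta_rot":[0,0,0],"fingers":0.6}]'
python3 -m crank '[{"linear":[0.1,0,0],"delta_rot":[0,0,0],"fingers":0.6},{"linear":[0.1,0,0],"delta_rot":[0,0,0],"fingers":0.6},{"linear":[0,0,0],"delta_rot":[0,0,0],"fingers":0.6},{"linear":[0,0,0],"delta_rot":[0,0,0],"fingers":0.6},{"linear":[0,0,0],"delta_rot":[0,0,0],"fingers":0.6}]'
python3 - <<'E'
from h import *
o,R,p=pose(); print(p,o['contact_force']); c=grab('wrist','w8')
cv2.imwrite('pics/w8c.png',cv2.resize(c['image'][200:420,200:440],None,fx=2.5,fy=2.5,interpolation=cv2.INTER_CUBIC))
E
```

```text
time: 14.05
tool_pos: [506.0, 323.2, -6.2]
tcp_rot: [0.885, 1.57, -2.474]
contact_force: [0.3, -0.1, 0.1]
grip_width: 54.8
time: 14.55
tool_pos: [506.2, 323.2, -8.0]
tcp_rot: [2.592, 1.571, -0.767]
contact_force: [0.2, 0.2, 0.8]
grip_width: 54.7
[506.15084913 323.22158246  -8.00345018] [0.16823    0.23345266 0.8360935 ]
```

View pics/w8c.png

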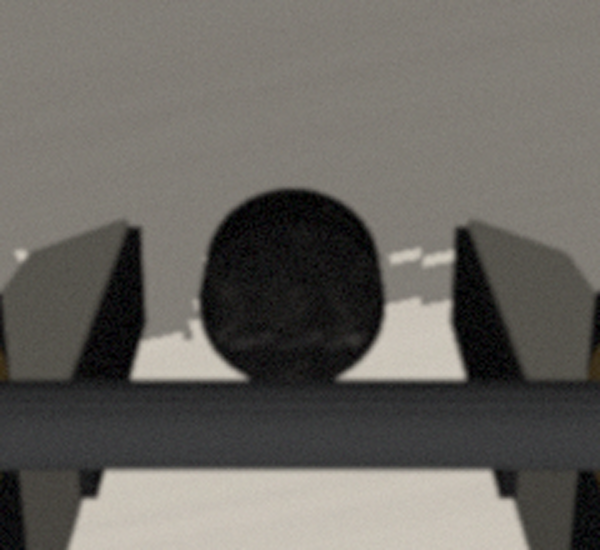

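The wrist crop shows the loupe (centre column about 292) midway between the finger tips (142 and 455), at the same depth. I'll grip and lift.

```bash
python3 -m crank '[{"linear":[0,0,0],"delta_rot":[0,0,0],"fingers":0},{"linear":[0,0,0],"delta_rot":[0,0,0],"fingers":0},{"linear":[0,0,0],"delta_rot":[0,0,0],"fingers":0},{"linear":[0,0,0],"delta_rot":[0,0,0],"fingers":0},{"linear":[0,0,0],"delta_rot":[0,0,0],"fingers":0}]'
python3 -c "
from h import *
o,R,p=pose();print(p,o['grip_width'])"
python3 -m crank '[{"linear":[-0.5,0,0],"delta_rot":[0,0,0],"fingers":0},{"linear":[-1.5,0,0],"delta_rot":[0,0,0],"fingers":0},{"linear":[-2.5,0,0],"delta_rot":[0,0,0],"fingers":0},{"linear":[-2.5,0,0],"delta_rot":[0,0,0],"fingers":0},{"linear":[0,0,0],"delta_rot":[0,0,0],"fingers":0}]'
python3 - <<'E'
from h import *
o,R,p=pose(); print(p,o['grip_width']); c=grab('wrist','w9')
cv2.imwrite('pics/w9c.png',cv2.resize(c['image'][220:400,220:420],None,fx=2.5,fy=2.5,interpolation=cv2.INTER_CUBIC))
E
```

```text
time: 15.1
tool_pos: [506.1, 323.2, -8.0]
tcp_rot: [1.578, 1.571, -1.781]
contact_force: [0.2, 0.2, -0.9]
grip_width: 31.1
[506.10007545 323.19328994  -8.03299336] 31.140161205970838
time: 15.6
tool_pos: [508.3, 324.3, 65.9]
tcp_rot: [-2.493, 1.564, 0.432]
contact_force: [0.4, 0.4, -0.2]
grip_width: 31.3
[508.30343633 324.31843716  65.89535299] 31.31659874613855
```

View pics/w9c.png

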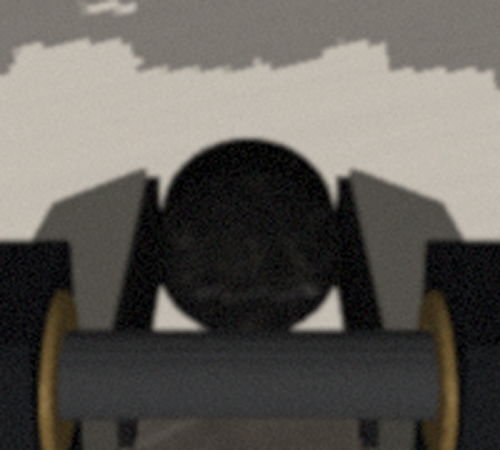

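The loupe is held (width 31.3 mm, level in view). Next I'll raise it and carry it over.

```bash
python3 -m crank '[{"linear":[-3,0,0],"delta_rot":[0,0,0],"fingers":0},{"linear":[-4,0,0],"delta_rot":[0,0,0],"fingers":0},{"linear":[-4.2,0,0],"delta_rot":[0,0,0],"fingers":0},{"linear":[-4,0,0],"delta_rot":[0,0,0],"fingers":0},{"linear":[-2,0,0],"delta_rot":[0,0,0],"fingers":0}]'
python3 -m crank '[{"linear":[0,0,0],"delta_rot":[0,0,0],"fingers":0},{"linear":[0,0,0],"delta_rot":[0,0,0],"fingers":0},{"linear":[0,0,0],"delta_rot":[0,0,0],"fingers":0},{"linear":[0,0,0],"delta_rot":[0,0,0],"fingers":0},{"linear":[0,0,0],"delta_rot":[0,0,0],"fingers":0}]'
python3 - <<'E'
from h import *
o,R,p=pose(); print(p,jaw(R),o['grip_width']); plan(R,p,[((514,-280.1,p[2]),-102.4)])
E
```

```text
time: 16.15
tool_pos: [506.8, 323.6, 236.8]
tcp_rot: [-2.508, 1.567, 0.417]
contact_force: [0.8, 0.3, 0.4]
grip_width: 31.0
time: 16.65
tool_pos: [505.7, 323.1, 232.7]
tcp_rot: [0.711, 1.569, -2.648]
contact_force: [-0.2, -0.6, -1.0]
grip_width: 31.2
[505.74891566 323.0721042  232.69116194] -102.44733287041724 31.187466526292276
[  0.    58.72 -13.81] turn -0.0
```

```bash
python3 -m crank '[{"linear":[0,1.5,-0.35],"delta_rot":[0,0,0],"fingers":0},{"linear":[0,2.7,-0.64],"delta_rot":[0,0,0],"fingers":0},{"linear":[0,3.8,-0.89],"delta_rot":[0,0,0],"fingers":0},{"linear":[0,3.8,-0.89],"delta_rot":[0,0,0],"fingers":0},{"linear":[0,3.8,-0.89],"delta_rot":[0,0,0],"fingers":0}]'
python3 -m crank '[{"linear":[0,3.8,-0.89],"delta_rot":[0,0,0],"fingers":0},{"linear":[0,3.8,-0.89],"delta_rot":[0,0,0],"fingers":0},{"linear":[0,3.8,-0.89],"delta_rot":[0,0,0],"fingers":0},{"linear":[0,3.8,-0.89],"delta_rot":[0,0,0],"fingers":0},{"linear":[0,3.8,-0.89],"delta_rot":[0,0,0],"fingers":0}]'
python3 -m crank '[{"linear":[0,3.8,-0.89],"delta_rot":[0,0,0],"fingers":0},{"linear":[0,3.8,-0.89],"delta_rot":[0,0,0],"fingers":0},{"linear":[0,3.8,-0.89],"delta_rot":[0,0,0],"fingers":0},{"linear":[0,3.8,-0.89],"delta_rot":[0,0,0],"fingers":0},{"linear":[0,3.8,-0.89],"delta_rot":[0,0,0],"fingers":0}]'
python3 -m crank '[{"linear":[0,2.8,-0.66],"delta_rot":[0,0,0],"fingers":0},{"linear":[0,1.6,-0.38],"delta_rot":[0,0,0],"fingers":0},{"linear":[0,0.7,-0.2],"delta_rot":[0,0,0],"fingers":0},{"linear":[0,0,0],"delta_rot":[0,0,0],"fingers":0},{"linear":[0,0,0],"delta_rot":[0,0,0],"fingers":0}]'
cat > lou.py <<'E'
from h import *
import sys
from scipy.optimize import minimize
# fit held loupe silhouette (upper/visible outline) in the wrist view: tool-frame offsets, z from grasp (underside at TCPz+8)
o,R,p=pose(); c=grab('wrist',sys.argv[1]); print(p,jaw(R),o['grip_width'],o['joint_positions'].round(2)); und=p[2]+8
ang=np.linspace(0,2*np.pi,60,endpoint=False)
for off in ((0,0),):
    q=p+R@np.array([0,off[0],off[1]])
    P=np.array([[q[0]+16*np.cos(a),q[1]+16*np.sin(a),z] for z in(und,und+20) for a in ang])
    h=proj(c,P).reshape(2,-1,2)
    im=cv2.resize(c['image'],None,fx=2,fy=2,interpolation=cv2.INTER_CUBIC)
    for e,col in zip(h,((0,255,255),(0,255,0))): cv2.polylines(im,[((e+.5)*2).astype(np.int32)],True,col,1)
cv2.imwrite('pics/'+sys.argv[1]+'c.png',im[160:760,320:960])
E
python3 lou.py w10
```

```text
time: 17.15
tool_pos: [507.7, 160.7, 233.9]
tcp_rot: [1.614, 1.57, -1.745]
contact_force: [-0.2, -1.7, -0.2]
grip_width: 31.0
time: 17.65
tool_pos: [509.9, -34.5, 234.0]
tcp_rot: [1.947, 1.57, -1.412]
contact_force: [1.3, -0.4, -0.2]
grip_width: 31.0
time: 18.15
tool_pos: [512.1, -229.5, 234.0]
tcp_rot: [1.321, 1.57, -2.038]
contact_force: [0.7, 0.8, 0.1]
grip_width: 30.8
time: 18.65
tool_pos: [514.4, -278.6, 234.1]
tcp_rot: [-1.149, 1.57, 1.777]
contact_force: [-0.3, -0.2, 0.5]
grip_width: 31.1
[ 514.36241641 -278.57369699  234.07750959] -102.39343117063015 31.07415208657717 [-0.63  0.44  1.31  0.    1.39  1.16]
```

View pics/w10c.png

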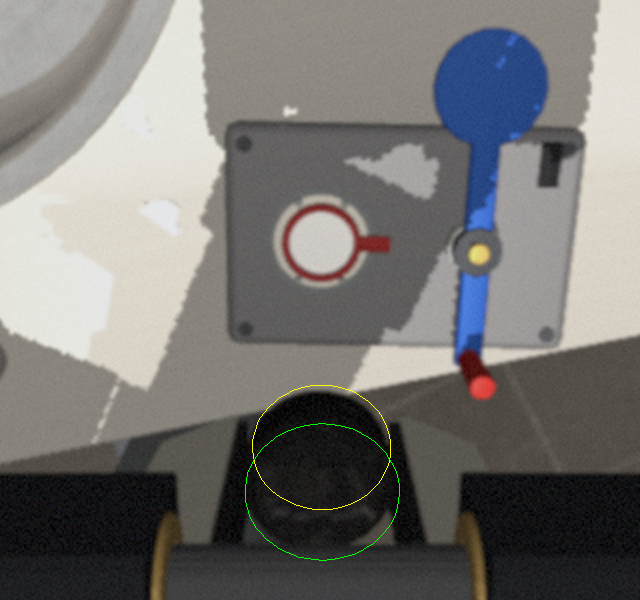

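The held loupe's outline matches the model to about 2 px. The lens ring centre is at crop (321,242), which I'll use to refine its position.

Run:
```python
from h import *
from scipy.optimize import least_squares
c=load('w10'); hsv=cv2.cvtColor(c['image'],cv2.COLOR_BGR2HSV)
m=((hsv[...,1]>110)&((hsv[...,0]<8)|(hsv[...,0]>172))).astype(np.uint8); m[:175]=0;m[230:]=0;m[:,:290]=0;m[:,341:]=0
w=np.array([atz(c,*q[0],26.5)[:2] for q in cv2.findNonZero(m)])
r=least_squares(lambda p:np.hypot(*(w-p[:2]).T)-p[2],[514,-280,17],loss='soft_l1').x; print(r,len(w))
o,R,p=pose(); print(p)
T=r[:2]+np.array([1,-.2])   # loupe sits ~1 mm toward tool +z
plan(R,p,[((*T,p[2]),-102.4),((*T,29),-102.4)])
```

```text
[ 514.61719546 -279.49147108   17.78957915] 246
[ 514.47719937 -278.3498617   234.13735973]
[ 0.    0.11 -0.14] turn 0.0
[20.51  0.    0.  ] turn -0.0
```

```bash
python3 -m crank '[{"linear":[2.5,0.1,-0.1],"delta_rot":[0,0,0],"fingers":0},{"linear":[4,0,0],"delta_rot":[0,0,0],"fingers":0},{"linear":[4,0,0],"delta_rot":[0,0,0],"fingers":0},{"linear":[3.5,0,0],"delta_rot":[0,0,0],"fingers":0},{"linear":[2,0,0],"delta_rot":[0,0,0],"fingers":0}]'
python3 -m crank '[{"linear":[1,0,0],"delta_rot":[0,0,0],"fingers":0},{"linear":[0.6,0,0],"delta_rot":[0,0,0],"fingers":0},{"linear":[0,0,0],"delta_rot":[0,0,0],"fingers":0},{"linear":[0,0,0],"delta_rot":[0,0,0],"fingers":0},{"linear":[0,0,0],"delta_rot":[0,0,0],"fingers":0}]'
python3 - <<'E'
from h import *
o,R,p=pose(); print(p,jaw(R),o['grip_width']); plan(R,p,[((515.5,-279.7,29),-102.4)])
E
```

```text
time: 19.2
tool_pos: [514.1, -278.6, 71.3]
tcp_rot: [-0.426, 1.567, 2.501]
contact_force: [-0.4, -0.3, 0.3]
grip_width: 31.2
time: 19.7
tool_pos: [515.8, -281.3, 59.3]
tcp_rot: [2.706, 1.568, -0.653]
contact_force: [-0.2, -0.4, -0.2]
grip_width: 30.9
[ 515.79770881 -281.30255331   59.28934115] -102.44053543314958 30.873241368378444
[ 3.03 -0.15  0.06] turn -0.0
```

```bash
python3 -m crank '[{"linear":[0.8,0,0],"delta_rot":[0,0,0],"fingers":0},{"linear":[0.8,0,0],"delta_rot":[0,0,0],"fingers":0},{"linear":[0.6,0,0],"delta_rot":[0,0,0],"fingers":0},{"linear":[0.4,0,0],"delta_rot":[0,0,0],"fingers":0},{"linear":[0.2,0,0],"delta_rot":[0,0,0],"fingers":0}]'
python3 -m crank '[{"linear":[0.1,0,0],"delta_rot":[0,0,0],"fingers":0},{"linear":[0,0,0],"delta_rot":[0,0,0],"fingers":0},{"linear":[0,0,0],"delta_rot":[0,0,0],"fingers":0},{"linear":[0,0,0],"delta_rot":[0,0,0],"fingers":0},{"linear":[0,0,0],"delta_rot":[0,0,0],"fingers":0}]'
python3 lou.py w11
python3 - <<'E'
from h import *
o,R,p=pose(); plan(R,p,[((515.5,-279.7,29),-102.4)])
s=grab('scene','s2'); t=grab('top','t2'); t0=load('top0'); 
w=cv2.imread('pics/w11c.png')[150:600,120:520]
sc=cv2.resize(s['image'][150:240,310:390],(400,450),interpolation=cv2.INTER_CUBIC)
cv2.imwrite('pics/fin.png',np.hstack([w,sc]))
# bottle regions: image change against the start
d=cv2.absdiff(t['image'][215:275,245:360],t0['image'][215:275,245:360]).max(2); print('changed px',(d>60).sum())
E
```

```text
time: 20.2
tool_pos: [514.8, -280.7, 29.2]
tcp_rot: [-0.37, 1.57, 2.554]
contact_force: [-0.3, -0.3, -0.2]
grip_width: 31.3
time: 20.7
tool_pos: [515.2, -281.0, 29.2]
tcp_rot: [2.585, 1.57, -0.773]
contact_force: [-0.5, -0.1, -0.4]
grip_width: 31.1
[ 515.21996453 -280.98047319   29.22456979] -102.44708435886962 31.113927702302416 [-0.63  0.65  1.56 -0.    0.93  1.16]
[ 0.02 -0.13 -0.  ] turn -0.0
changed px 1789
```

View pics/fin.png

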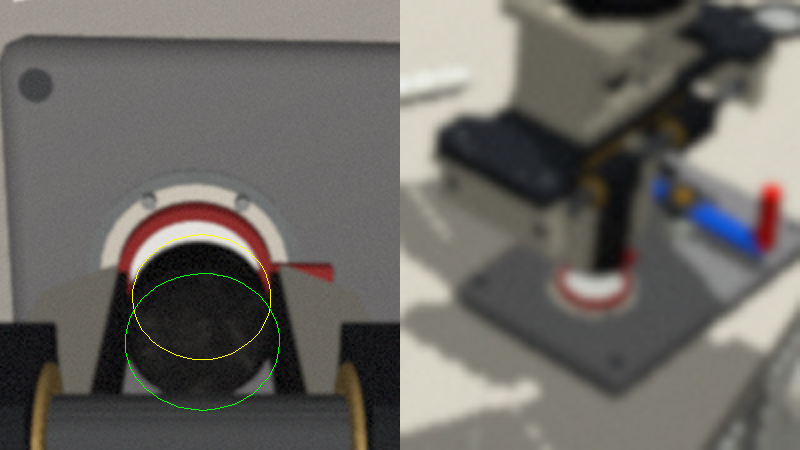

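The view shows the loupe centred over the ring to about 1 mm, with the cover open. I'll make a small trim, then check the bottles numerically by template match.

```bash
python3 -m crank '[{"linear":[0,-0.12,-0.05],"delta_rot":[0,0,0],"fingers":0},{"linear":[0,0,0],"delta_rot":[0,0,0],"fingers":0},{"linear":[0,0,0],"delta_rot":[0,0,0],"fingers":0},{"linear":[0,0,0],"delta_rot":[0,0,0],"fingers":0},{"linear":[0,0,0],"delta_rot":[0,0,0],"fingers":0}]'
python3 - <<'E'
from h import *
t0=load('top0')['image'];t=load('t2')['image'];s0=load('scene0')['image'];s=load('s2')['image']
def mt(a,b,bx,n):
    x,y,w,h=bx; r=cv2.matchTemplate(b[y-8:y+h+8,x-8:x+w+8],a[y:y+h,x:x+w],cv2.TM_CCOEFF_NORMED); _,v,_,l=cv2.minMaxLoc(r); print(n,l[0]-8,l[1]-8,round(v,2))
for n,b in dict(green=(252,220,26,26),sol=(285,232,32,30),d1=(264,254,16,16),d2=(325,228,16,16),d3=(331,250,15,18)).items(): mt(t0,t,b,n)
for n,b in dict(green=(250,255,26,54),sol=(282,225,32,68),d1=(282,282,18,32),d3=(315,236,16,30)).items(): mt(s0,s,b,'scene '+n)
o,R,p=pose(); print(p,jaw(R),o['grip_width'],np.abs(o['dq']).max(),o['time'],R[:,0])
E
```

```text
time: 21.35
tool_pos: [515.8, -279.8, 29.0]
tcp_rot: [1.561, 1.571, -1.798]
contact_force: [0.3, 0.2, -1.0]
grip_width: 30.9
green 0 1 0.98
sol 0 -1 0.72
d1 0 0 0.99
d2 0 0 0.8
d3 0 0 0.58
scene green 0 0 1.0
scene sol 0 -1 0.86
scene d1 0 0 0.99
scene d3 0 0 0.66
[ 515.84998597 -279.84327121   29.01300794] -102.4460861984552 30.937116806217595 0.0014236354527399147 21.35 [-1.43877322e-05 -6.23263112e-05 -9.99999998e-01]
```

```bash
python3 -c "
from plant import workorder
print(workorder.close_job())"
```

```text
the job is handed in; nothing more can be done
None
```

I opened the cover to its stop, picked up the loupe and carried it over the bottles. The job was handed in at 21.4 s, with the loupe held still over the lens; no verdict was reported.

**Last checks**
- **Cover:** after I pushed it to its stop (about 12 N), I measured it at about 91° open. It still looked open in the last picture.
- **Loupe:** it was gripped at 31 mm opening, with the tool vertical and the arm at rest. By my estimate it was 1–2 mm off the lens centre. The gap was about 10.5 mm, worked out from the grasp height on the worktop and not measured directly.
- **Bottles:** image matching against the start showed shifts of 1 pixel at most (about 2 mm). Two matches were weak (0.58 for the white-capped dropper, 0.72 for the white lens-solution bottle), probably because of shadows from the arm.

**What failed or disagreed**
- **First try at the cover:** the fingers passed above the handle without touching it. In the pictures the fingertips were about 14 mm behind the reported TCP, not 25 mm ahead of it as stated. I corrected for this, and the second try and the grasp then worked.
- **Picture budget:** I viewed 14 pictures against the budget of 10 (12 at most).

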